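# Refit a sample changer's carousel spindle in its two bearings and its drive

### The arm

A 7-joint arm with a two-finger parallel gripper is mounted at the origin on a cart in front of the work surface, level with it; the furniture and walls round the work are solid. World frame = base frame: x ahead of the robot, y to its left, z up, the work surface at z = 0. Lengths are in m, angles in rad, forces in N, time in s.
With the tool pointing down it reaches from about 0.425 to 0.925 m from the base axis. Payload 6.8 kg.
Tool frame: the origin (TCP) lies on the front face of the gripper's body, between the roots of the fingers; the fingertips stand 73 mm ahead of it and the grasp point (between the pads) lies 54 mm ahead of it (env.nose_length is the distance from the TCP to the fingertips, in m); z points along the fingers, y is the line along which they close (so a half turn about z gives the same grasp; the last joint's range is limited). The gripper opens to 85 mm and grips with 20 to 120 N. Pads are 22 mm wide; open, the fingers measure 114 mm over their backs; the gripper's body (76 mm by 85 mm) begins 54 mm behind the grasp point. The pads swing forward as they close: fully open they stand 13 mm farther back than shut.
Start: joints at [1.184, 0.477, 0.022, 1.555, -0.011, 1.109, -0.083], TCP at [0.186, -0.649, 0.304] pointing down, gripper open.
Joint ranges: [-2.96, 2.96], [-0.34, 2.1], [-1.41, 1.46], [0.24, 2.44], [-1.37, 4.51], [0.17, 1.92], [-2.96, 2.96]. Speed limits (rad/s): [2.39, 2.39, 3.14, 3.14, 3.14, 3.14, 3.14].

### API

Orientations are given as a unit quaternion [w, x, y, z].
In Python, from cell import env, kin, camera, calibration, job gives the robot as it stands. The module is installed in compiled form; this text tells all that it offers. Calls block until the motion is done:
- env.reach(position, orientation): joint-space move of the TCP to a pose.
- env.movel(position, velocity=0.15, rot=None, stop_force=None): straight line of the TCP; rot=None keeps the orientation; velocity is the mean speed in m/s. With stop_force (N) it stops when the force on the tool has changed by that much, and returns True; else False.
- env.goto_joints(angles): joint-space move.
- env.grip(opening, f_grip=None): finger opening in m; f_grip is the grip in N (None keeps the last); returns when the fingers have stopped.
- env.dwell(seconds).
- kin.inverse_kinematics(position, orientation): joint angles nearest the present ones, or None.
- env.get_state(): the state.
- camera(name): name is "scene" or "top"; returns (picture, depth): 384x512x3 uint8, blue, green, red; 384x512 float32, m along the optical axis (not along the pixel's ray), 0 where there is no reading.
- calibration(name): a dict with "fx", "fy", "cx", "cy" (pixels), "rvec" (rotation vector, rad) and "tvec" (3), from world to camera coordinates, as OpenCV has them. Camera axes: x right, y down, z forward; pixel columns grow to the right and rows downward; lengths in m; the calibration is good to about 2 mm. A picture is of the moment at which its call begins. calibration takes no time and is no camera call.
A pose or a line that the arm cannot do raises env.PlanningError and nothing moves.
- job.job_done(): hands the job in, once; it reports no verdict.
The state is a dict: "time": time; "qpos": joint angles; "joint_velocities": joint speeds; "joint_torque": joint torques, N m; "tcp_pos": TCP position; "orientation": TCP orientation; "force": force on the tool from outside, world axes, zero at the start; "torque": the same for the moment, N m; "opening": finger opening in m.
Only numpy, scipy, OpenCV 4.12 (cv2) and the standard library are available. Lean on these libraries where they do the work, as an engineer would, in place of code of your own. Each camera call takes 0.05 s, during which the arm holds its last target. There are 200 camera calls.

### The job

Put the cleaned carousel back into the sample changer: lift it by its black handle out of the beaker it hangs in, thread its long spindle down through the upper and lower bearings of the stand, then press lightly on the sprung drive coupling below and turn the carousel until the cross-shaped end of the spindle drops into its slot, and lower it fully home with its collar flush on the upper bearing. Work by feel: keep the pressure gentle, stop turning as soon as it drops in so that the drive is not twisted round, do not let the carousel fall, and leave the beaker and the other things on the bench where they stand.

Things in the scene. Friction and masses are not known exactly. Their poses are not given: they have to be found in the camera images.
- carousel: white carousel with a steel spindle below and a black handle above, one piece, 0.30 kg, hanging upright in the beaker, plate on its rim. Origin on the axis at the underside of the collar, z up. Above the origin: collar 20 mm in diameter to 6 mm, plate 116 mm in diameter from 6 to 10 mm, six ring-shaped vial places on it up to 20 mm. Below: round spindle 12 mm in diameter, 90 mm long, then the cross end
- carousel_grip (a point): grasp point in the middle of the carousel's round black handle, on the axis, 42 mm above the carousel's origin; the handle is 19 mm in diameter from 13 to 58 mm above the origin, its cap 22 mm in diameter up to 66 mm. Axes as the carousel's
- spindle_tip (a point): lower end of the spindle, 105 mm below the carousel's origin, axes as the carousel's. The spindle's last 15 mm are a cross of two wings, each 11.7 mm wide and 3.6 mm thick, along the carousel's own x and y; its last 3 mm taper to wings 9.2 mm wide and 3 mm thick
- stand: the sample changer's drive stand, fixed to the bench, at any place and yaw. Grey base 128 x 112 x 24 mm, from 50 mm before to 78 mm behind the bore axis; aluminium column behind (28 x 30 mm, centred 58 mm along the stand's +x, top 138 mm up); two arms 30 mm wide carry the bearings one above the other. Origin on the common axis of both bearings at bench level, z up
- upper_bearing (a point): centre of the upper bearing's top face, 135 mm above the bench, axes as the stand's. Plain round bore 13.2 mm in diameter, 10 mm long, no lead-in. Here the collar's underside comes to rest when the carousel is home (tip then 30 mm above the bench)
- lower_bearing (a point): centre of the lower bearing's top face, 82 mm above the bench, axes as the stand's. Plain round bore 13.2 mm in diameter, 10 mm long, no lead-in
- drive_mouth (a point): centre of the mouth of the drive coupling at rest, 44 mm above the bench, on the bearings' axis inside a ring on the base; axes as the stand's, NOT the coupling's, whose angle is different every time, hidden under the arms and not in any reading. Steel, with a cross-shaped slot 5.2 mm wide; the spindle's cross fits at every quarter turn, within about 7 degrees, and enters 14 mm when home
- drive_spring (a point): centre of the base's top, 24 mm above the bench, below the coupling, where its spring sits: pressed by a cross out of line the coupling yields downwards up to 5 mm (4 N to start, 8 N at 5 mm, then solid) and snaps back up over the cross when the angles agree. Out of line the collar stays 9 to 14 mm high. The geared drive holds the coupling against turning up to 0.10 N m
- beaker: loose translucent plastic beaker with a pouring lip, 92 mm wide, 120 mm high, 150 g, in which the carousel hangs at the start; origin at the centre of its underside, z up
- salt_vial: bystander: glass vial of grey salt with a white cap, 51 mm wide, 97 mm high; origin at the centre of its underside
- wash_bottle: bystander: squeeze bottle with a red nozzle, 78 mm wide, 199 mm high; origin at the centre of its underside
- flask: bystander: conical glass flask, 104 mm wide, 176 mm high; origin at the centre of its underside
- stir_bar: bystander: white stirring bar, 40 mm long, 10 mm thick; origin at the centre of its underside
- stopper: bystander: black rubber stopper, 32 mm wide, 28 mm high; origin at the centre of its underside
- clamp: bystander: three-finger clamp lying flat, 141 mm long, 15 mm thick; origin at the centre of its underside

How it is judged:
On the way, in this order (a step that is already met when the one before it is completed fails the run):
1. the spindle's tip has gone down through the upper bearing (horizontal distance between spindle_tip and upper_bearing below 0.004 m and z of spindle_tip in the frame of upper_bearing below -0.012 m), for 0.1 s.
2. the spindle's tip has gone down through the lower bearing too (horizontal distance between spindle_tip and lower_bearing below 0.004 m and horizontal distance between carousel and upper_bearing below 0.006 m and z of spindle_tip in the frame of lower_bearing below -0.012 m), for 0.1 s.
At the end, for the whole second after the job is handed in: the carousel sits in the stand, released and at rest: collar within 2 mm of the upper bearing's top face, axis within 3 mm and 0.03 rad of the bearings' axis, which it can only do with the spindle through both bearings and its cross end in the drive's slot; the beaker still stands upright (z of carousel in the frame of upper_bearing between -0.002 and 0.002 m and horizontal distance between carousel and upper_bearing below 0.003 m and angle between the z axis of carousel and the z axis of stand, either way round below 0.03 rad and z of spindle_tip in the frame of lower_bearing below -0.049 m and linear speed of carousel below 0.01 m/s and angle between beaker's own z axis and vertical below 0.1 rad); the robot touches nothing.
It fails at once if the carousel is pressed against the stand's bearings with more than 40 N (contact force between carousel and stand above 40 N).
It fails at once if the carousel is pressed on the drive coupling with more than 30 N (spring driven hard against its stop) (contact force between carousel and drive above 30 N).
It fails at once if the geared drive is twisted round by more than 0.2 rad (value of joint drive_shaft above 0.2 rad or value of joint drive_shaft below -0.2 rad).
It fails at once if the carousel falls into its bearings (faster than 0.35 m/s once its tip is at them) (horizontal distance between spindle_tip and upper_bearing below 0.02 m and z of spindle_tip in the frame of upper_bearing below 0 m and linear speed of carousel above 0.35 m/s).
It fails at once if a bystander is shifted by more than 3 cm, or the beaker is knocked over or shifted by more than 5 cm (distance of any of salt_vial, wash_bottle, flask, stir_bar, stopper, clamp from where it was at the start of the episode above 0.03 m or angle between beaker's own z axis and vertical above 0.5 rad or distance of beaker from where it was at the start of the episode above 0.05 m).
It also fails if it takes over 64 s, if anything falls off the work surface, if the arm or the gripper's body presses on something with over 40 N, if the wrist force passes 120 N, or if a joint passes its speed limit or range.

## Working session

There is one attempt and no reset: what is moved stays moved. The work goes in short steps, each a Python script; the robot and the scene stay as the last script left them, time stands still between calls to the robot, and variables do not carry over. Pictures are saved under pics/ and viewed, on a budget of 10 in all, crops included, one or two more only if the job needs it, and the job is handed in when it is done.

```bash
mkdir -p pics; cat > h.py <<'E'
import numpy as np, cv2
from cell import env, kin, camera, calibration, job
def cal(n):
    c=calibration(n); K=np.array([[c["fx"],0,c["cx"]],[0,c["fy"],c["cy"]],[0,0,1.]])
    return K,cv2.Rodrigues(np.array(c["rvec"],float))[0],np.array(c["tvec"],float).reshape(3)
def cloud(n,d):
    K,R,t=cal(n); v,u=np.mgrid[:d.shape[0],:d.shape[1]]
    P=np.stack([(u-K[0,2])/K[0,0]*d,(v-K[1,2])/K[1,1]*d,d],-1)
    W=(P-t)@R; W[d<=0]=np.nan; return W
def onplane(n,u,v,z):
    K,R,t=cal(n); o=-R.T@t; r=R.T@np.linalg.inv(K)@np.array([u,v,1.]); return o+r*(z-o[2])/r[2]
def proj(n,X):
    K,R,t=cal(n); return cv2.projectPoints(np.asarray(X,float).reshape(-1,1,3),R,t,K,None)[0].reshape(-1,2)
E
python3 - <<'E'
from h import *
for n in("scene","top"):
    p,d=camera(n); cv2.imwrite(f"pics/{n}0.png",p); np.savez(f"{n}0.npz",p=p,d=d)
    K,R,t=cal(n); print(n,K[0,0],-R.T@t,R[2],(d>0).mean())
s=env.get_state(); print(s)
E
```

```text
scene 471.7310967621612 [-0.64368549 -1.01580514  0.99575442] [ 0.64984353  0.57779345 -0.49381993] 0.9958852132161459
top 441.847325271211 [ 0.26163785 -0.01017175  1.33686967] [ 1.79301439e-01 -7.03836601e-04 -9.83793931e-01] 0.99578857421875
{'time': 0.1, 'qpos': array([ 1.18389243,  0.47773393,  0.0223471 ,  1.55636372, -0.01147236,
        1.10930684, -0.083112  ]), 'joint_velocities': array([-5.05448610e-04, -5.70540507e-05, -8.05368598e-05, -3.16088223e-03,
        5.37011176e-04, -1.84218709e-03,  1.21061671e-03]), 'joint_torque': array([ 4.81621057e-03, -5.97756422e+01,  1.61371775e+00, -2.81953794e+01,
        1.27825429e-02,  5.00193695e-03,  2.88025501e-05]), 'tcp_pos': array([ 0.18563637, -0.64853286,  0.30300718]), 'orientation': array([-8.19876466e-04,  9.90297791e-01,  1.38958903e-01, -1.90757218e-04]), 'force': array([ 0.2281257 , -0.26579652,  0.04518438]), 'torque': array([ 0.01027742, -0.04628686,  0.03946391]), 'opening': 0.08488073704195839}
```

View pics/top0.png

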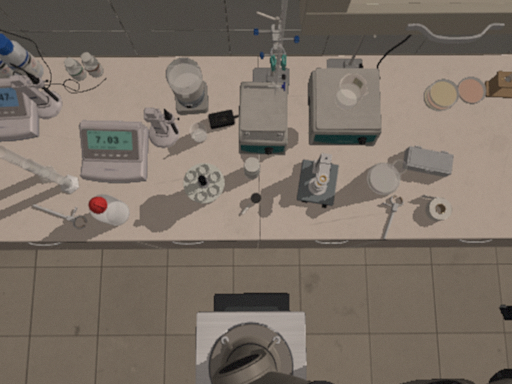

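View pics/scene0.png

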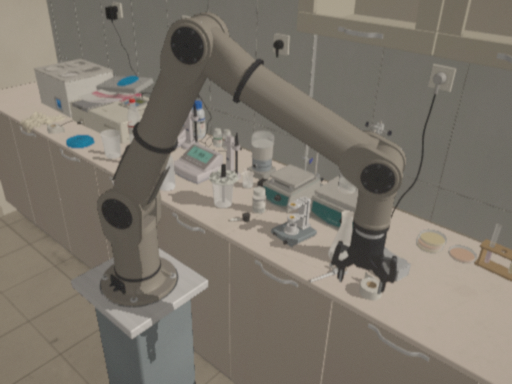

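The top view shows the carousel at about (205,182) with its black handle, and the stand at about (320,180). The salt vial is at (252,166), the stopper at (256,198), the wash bottle at (105,210) and the clamp at the far left. Next I'll enlarge the important areas and measure them.

```bash
python3 - <<'E'
from h import *
T=np.load("top0.npz");S=np.load("scene0.npz")
def crop(p,u,v,w,h):return cv2.resize(p[v:v+h,u:u+w],(400,300),interpolation=cv2.INTER_CUBIC)
im=np.vstack([np.hstack([crop(T['p'],180,153,64,48),crop(T['p'],288,148,64,48)]),np.hstack([crop(S['p'],180,155,80,60),crop(S['p'],260,190,80,60)])])
cv2.imwrite("pics/crops.png",im)
for n,D in(("top",T),("scene",S)):
    W=cloud(n,D['d']); Z=W[...,2]
    g=D['p'].max(2)
    x0=onplane("top",205,182,.17); 
    near=np.hypot(W[...,0]-x0[0],W[...,1]-x0[1])<.09
    for lo,hi in((.11,.127),(.127,.15),(.15,.18),(.18,.2)):
        m=near&(Z>lo)&(Z<hi)
        if m.any():
            q=W[m]; print(n,"car",lo,m.sum(),np.nanmean(q,0),np.nanmin(q,0),np.nanmax(q,0))
    m=near&(g<60)&(Z>.1); q=W[m]; print(n,"black",m.sum(),q.mean(0) if m.any() else'',q.max(0) if m.any() else '')
    x1=onplane("top",320,180,.1)
    near=np.hypot(W[...,0]-x1[0],W[...,1]-x1[1])<.1
    for lo,hi in((.015,.03),(.06,.09),(.125,.134),(.131,.15),(.15,.25)):
        m=near&(Z>lo)&(Z<hi)
        if m.any():
            q=W[m]; print(n,"stand",lo,m.sum(),np.nanmean(q,0),np.nanmin(q,0),np.nanmax(q,0))
            if n=="top": print(cv2.minAreaRect(q[:,:2].astype(np.float32)*1000))
E
```

```text
top car 0.11 974 [0.51112255 0.12613368 0.12288671] [0.45517484 0.07001411 0.11545897] [0.57077072 0.18287521 0.12698878]
top car 0.127 270 [0.51158832 0.12770007 0.13118621] [0.45471608 0.07806284 0.12706025] [0.56573461 0.17641266 0.14914233]
top car 0.15 52 [0.51086683 0.12566235 0.17356269] [0.50227893 0.11737771 0.15011352] [0.52407164 0.13654601 0.17993105]
top car 0.18 8 [0.51225058 0.12723897 0.1816401 ] [0.50557034 0.11731067 0.18044358] [0.51686057 0.1333607  0.18319579]
top black 63 [0.51055876 0.12669352 0.16863561] [0.53544545 0.14043891 0.18319579]
top stand 0.015 1098 [ 0.52286149 -0.20441777  0.02393316] [ 0.45417354 -0.27131718  0.01524442] [ 0.60373139 -0.14340376  0.02997915]
((528.1622314453125, -207.73944091796875), (112.49492645263672, 137.98130798339844), 80.07756042480469)
top stand 0.06 87 [ 0.53023161 -0.20218598  0.08020843] [ 0.50337311 -0.21991895  0.06280813] [ 0.58985126 -0.1906172   0.08864738]
((546.2192993164062, -201.4481201171875), (86.12210083007812, 28.404685974121094), 7.1068434715271)
top stand 0.125 109 [ 0.53771892 -0.20862376  0.13180973] [ 
[... 707 characters left out ...]
19] [0.49474406 0.11569848 0.15011462] [0.52133739 0.13838117 0.17967783]
scene black 27 [0.50471531 0.12300955 0.15584235] [0.51310563 0.13109289 0.17571139]
scene stand 0.015 518 [ 0.51476639 -0.21839048  0.02256519] [ 0.45485181 -0.27247463  0.01508644] [ 0.59595063 -0.14241095  0.02993914]
scene stand 0.06 169 [ 0.54291474 -0.2144895   0.07800485] [ 0.49622295 -0.2336301   0.06000823] [ 0.58982921 -0.19108588  0.0899806 ]
scene stand 0.125 90 [ 0.53470391 -0.2120204   0.13051419] [ 0.49812103 -0.2323232   0.12515844] [ 0.58967298 -0.18521882  0.13398747]
scene stand 0.131 110 [ 0.54610287 -0.21119788  0.13462833] [ 0.49812103 -0.23063088  0.13101689] [ 0.58672484 -0.19158094  0.13966154]
```

View pics/crops.png

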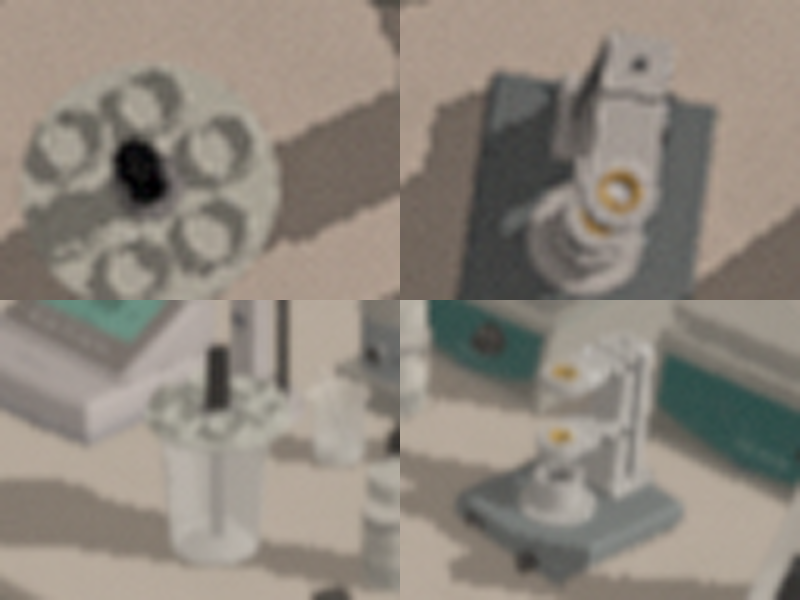

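The crops show gold bearing rings: the upper one at about (323.2,178.4) in top and (293,204) in scene. The carousel hangs upright, with its plate at 0.124 and its cap at 0.18, so its origin is about 0.114. Both heights match the text. I'll fit the gold ring and plate outline, then go above the handle.

```bash
python3 - <<'E'
from h import *
T=np.load("top0.npz");S=np.load("scene0.npz")
def gold(p,u0,v0,u1,v1):
    h=cv2.cvtColor(p,cv2.COLOR_BGR2HSV); m=np.zeros(p.shape[:2],np.uint8)
    m[v0:v1,u0:u1]=((h[...,0]>10)&(h[...,0]<28)&(h[...,1]>110))[v0:v1,u0:u1]
    n,l,st,c=cv2.connectedComponentsWithStats(m)
    return [(st[i,:4],st[i,4],c[i],(st[i,0]+(st[i,2]-1)/2,st[i,1]+(st[i,3]-1)/2)) for i in range(1,n) if st[i,4]>3]
for n,D,b in(("top",T,(308,168,334,195)),("scene",S,(280,195,310,230))):
    for r in gold(D['p'],*b):
        print(n,*r, onplane(n,*r[3],.135),onplane(n,*r[3],.082))
# plate outline by depth, top
for n,D in(("top",T),("scene",S)):
    W=cloud(n,D['d']); m=((np.hypot(W[...,0]-.513,W[...,1]-.1265)<.075)&(W[...,2]>.113)&(W[...,2]<.14)).astype(np.uint8)
    c=max(cv2.findContours(m,0,2)[0],key=cv2.contourArea); h=cv2.convexHull(c)
    e=cv2.fitEllipse(h); print(n,e,onplane(n,*e[0],.122))
from scipy.spatial.transform import Rotation as R
for yaw in range(-180,180,30):
    a=np.deg2rad(yaw); q=[0,np.cos(a/2),np.sin(a/2),0]
    k=[kin.inverse_kinematics(p,q) for p in([.513,.1265,.25],[.508,-.203,.3])]
    print(yaw,[None if x is None else np.round(x,2) for x in k])
E
```

```text
top [321 176   5   4] 7 [323.57142857 176.85714286] (np.float64(323.0), np.float64(177.5)) [ 0.52318967 -0.20594548  0.135     ] [ 0.53472357 -0.2145787   0.082     ]
top ((203.72865295410156, 183.137939453125), (40.115753173828125, 41.14399337768555), 71.84468078613281) [0.51218406 0.1271956  0.122     ]
scene ((223.0292510986328, 177.10491943359375), (16.48090934753418, 28.929759979248047), 89.77120971679688) [0.51009383 0.12838171 0.122     ]
-180 [array([ 0.54,  0.57, -1.18,  1.91,  0.61,  1.08,  0.67]), array([ 0.85,  0.36, -0.72,  1.83,  0.27,  1.05,  1.6 ])]
-150 [array([ 0.53,  0.57, -1.18,  1.91,  0.6 ,  1.08,  1.2 ]), array([ 1.15,  0.53, -1.18,  1.81,  0.53,  1.17,  1.89])]
-120 [array([ 0.53,  0.57, -1.18,  1.91,  0.6 ,  1.08,  1.72]), array([ 1.15,  0.53, -1.18,  1.81,  0.53,  1.17,  2.42])]
-90 [array([ 0.53,  0.57, -1.18,  1.91,  0.6 ,  1.08,  2.25]), array([ 0.21,  0.27,  0.07,  1.87, -0.02,  1.  , -2.85])]
-60 [array([-1.17,  0.49,  1.07,  2.01, -0.54,  0.96, -2.44]), array([ 0.29,  0.27, -0.03,  1.87,  0.01,  1.  , -2.36])]
-30 [array([ 0.18,  0.37, -0.65,  1.92,  0.28,  0.94, -2.71]), array([ 0.36,  0.28, -0.11,  1.86,  0.04,  1.01, -1.86])]
0 [array([ 0.21,  0.38, -0.7 ,  1.92,  0.3 ,  0.94, -2.21]), array([ 0.45,  0.28, -0.22,  1.86,  0.07,  1.01, -1.37])]
30 [array([ 0.31,  0.42, -0.84,  1.92,  0.38,  0.97, -1.75]), array([ 0.52,  0.29, -0.3 ,  1.85,  0.1 ,  1.02, -0.87])]
60 [array([ 0.39,  0.46, -0.95,  1.91,  0.44,  1.  , -1.28]), array([ 0.59,  0.3 , -0.39,  1.85,  0.13,  1.02, -0.38])]
90 [array([ 0.44,  0.49, -1.03,  1.91,  0.5 ,  1.02, -0.8 ]), array([ 0.67,  0.31, -0.49,  1.84,  0.17,  1.03,  0.11])]
120 [array([ 0.48,  0.52, -1.09,  1.91,  0.54,  1.04, -0.31]), array([ 0.73,  0.33, -0.57,  1.84,  0.2 ,  1.04,  0.61])]
150 [array([ 0.51,  0.55, -1.14,  1.91,  0.57,  1.06,  0.18]), array([ 0.77,  0.33, -0.62,  1.83,  0.22,  1.04,  1.11])]
```

```bash
python3 - <<'E'
from h import *
def sat(n,u0,v0,u1,v1,N=6):
    P=np.mean([camera(n)[0].astype(np.float32) for _ in range(N)],0)
    c=P[v0:v1,u0:u1]; k=10
    C=cv2.resize(c,None,fx=k,fy=k,interpolation=cv2.INTER_CUBIC)
    s=(C[...,2]-C[...,0]); bg=np.median(s)
    for th in(25,35,45):
        m=((s-bg)>th).astype(np.uint8)
        for q in cv2.findContours(m,0,2)[0]:
            if cv2.contourArea(q)<150: continue
            x,y,w,h=cv2.boundingRect(q); f=lambda a,b:((a+.5)/k-.5+u0,(b+.5)/k-.5+v0)
            e=cv2.fitEllipse(cv2.convexHull(q)); ce=f(*e[0])
            print(n,th,np.round(ce,2),np.round(e[1],0)/k,cv2.contourArea(q)/100,"z.135",onplane(n,*ce,.135)[:2].round(4),"z.082",onplane(n,*ce,.082)[:2].round(4))
sat("top",316,171,332,188); sat("scene",286,197,300,213); sat("scene",286,211,300,224)
E
```

```text
top 25 [318.56 183.52] [2.8 4.9] 7.06 z.135 [ 0.5062 -0.193 ] z.082 [ 0.517  -0.2011]
top 25 [322.74 178.15] [7.1 7.6] 40.5 z.135 [ 0.5214 -0.2052] z.082 [ 0.5328 -0.2138]
top 35 [318.4  183.86] [1.6 3.6] 3.595 z.135 [ 0.5052 -0.1925] z.082 [ 0.516  -0.2006]
top 35 [322.73 178.16] [6.5 7.1] 34.83 z.135 [ 0.5213 -0.2051] z.082 [ 0.5328 -0.2137]
top 45 [322.7  178.15] [6.  6.5] 13.265 z.135 [ 0.5213 -0.2051] z.082 [ 0.5328 -0.2136]
scene 25 [292.42 203.97] [3.2 5.2] 11.96 z.135 [ 0.5185 -0.2032] z.082 [ 0.5901 -0.1532]
scene 35 [292.33 203.96] [2.4 4.4] 7.485 z.135 [ 0.5184 -0.2029] z.082 [ 0.5899 -0.1529]
scene 45 [292.27 204.03] [1.8 3.5] 3.775 z.135 [ 0.5179 -0.2031] z.082 [ 0.5894 -0.153 ]
scene 25 [291.55 216.69] [3.4 5.1] 12.3 z.135 [ 0.4513 -0.2505] z.082 [ 0.5187 -0.2033]
scene 35 [291.45 216.64] [2.8 4.2] 8.545 z.135 [ 0.4513 -0.2501] z.082 [ 0.5188 -0.2029]
scene 45 [291.34 216.63] [2.3 3.3] 5.51 z.135 [ 0.4511 -0.2498] z.082 [ 0.5185 -0.2026]
```

```bash
cat >> h.py <<'E'
def yq(deg):
    a=np.deg2rad(deg); return np.array([0,np.cos(a/2),np.sin(a/2),0])
def st(msg=""):
    s=env.get_state(); print(msg,"t%.1f"%s["time"],"p",(s["tcp_pos"]*1000).round(2),"F",s["force"].round(2),"T",s["torque"].round(3),"op",round(s["opening"]*1000,2),"q7",round(s["qpos"][6],2)); return s
E
python3 - <<'E'
from h import *
c=np.array([.512,.127])
env.movel([.186,-.649,.38],velocity=.25); 
env.reach([*c,.32],yq(120)); st("above")
env.movel([*c,.212],velocity=.12,stop_force=6); st("down")
env.grip(.012,20); st("g1")
env.grip(.05); 
env.reach([*c,.212],yq(30)); st("rot")
env.grip(.012,20); st("g2")
p,d=camera("top"); p2,_=camera("scene")
f=lambda p,u,v:cv2.resize(p[v:v+90,u:u+120],(400,300),interpolation=cv2.INTER_CUBIC)
cv2.imwrite("pics/grasp.png",np.hstack([f(p,145,140),f(p2,165,130)]))
E
```

```text
above t4.4 p [512.39 126.07 319.89] F [-0.79  0.17  0.25] T [-0.028 -0.035 -0.026] op 85.45 q7 -0.18
down t5.5 p [512.44 127.32 212.7 ] F [-0.22  1.16  0.33] T [ 0.038 -0.049  0.051] op 85.37 q7 -0.31
g1 t6.1 p [512.25 127.17 212.22] F [1.23 0.64 0.81] T [ 0.066 -0.118 -0.02 ] op 21.02 q7 -0.31
rot t7.7 p [511.92 127.07 211.93] F [-0.39 -0.83 -0.11] T [ 0.024 -0.064 -0.009] op 49.79 q7 -1.68
g2 t8.1 p [511.94 127.09 211.97] F [-0.83 -0.19 -0.35] T [0.12  0.084 0.008] op 20.6 q7 -1.68
```

View pics/grasp.png

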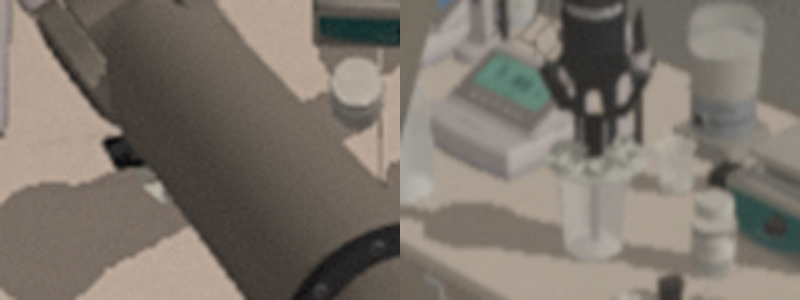

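```bash
python3 - <<'E'
from h import *
c=np.array([.512,.127])
env.grip(.035); env.movel([*c,.2095],velocity=.05,stop_force=5); st("low")
env.grip(.010,45); st("g3")
env.movel([*c,.225],velocity=.05); st("lift1")
env.movel([*c,.37],velocity=.12); st("lift")
env.movel([.520,-.2045,.37],velocity=.2); env.dwell(.3);st("over")
for n,b in(("top",(260,120,120,90)),("scene",(225,105,160,120))):
    p,d=camera(n); np.savez(n+"1.npz",p=p,d=d)
    u,v,w,h=b; cv2.imwrite(f"pics/{n}_over.png",cv2.resize(p[v:v+h,u:u+w],(480,360),interpolation=cv2.INTER_CUBIC))
a,b=cv2.imread("pics/top_over.png")[:, :310],cv2.imread("pics/scene_over.png")
cv2.imwrite("pics/over.png",np.hstack([a,b]))
E
```

```text
low t8.7 p [511.85 126.92 209.26] F [ 0.36 -0.43  0.34] T [-0.011  0.032 -0.013] op 34.98 q7 -1.69
g3 t9.0 p [511.92 127.23 209.55] F [-0.42  0.14  0.86] T [ 0.192  0.098 -0.031] op 19.08 q7 -1.69
lift1 t9.5 p [512.13 126.91 225.32] F [ 0.34  0.43 -2.9 ] T [0.033 0.041 0.008] op 19.09 q7 -1.67
lift t10.9 p [511.66 126.8  369.15] F [ 0.08 -0.24 -3.66] T [0.034 0.009 0.033] op 19.14 q7 -1.55
over t13.0 p [ 520.06 -204.15  370.05] F [ 0.31 -0.17 -2.84] T [0.   0.04 0.04] op 19.09 q7 -0.9
```

View pics/over.png

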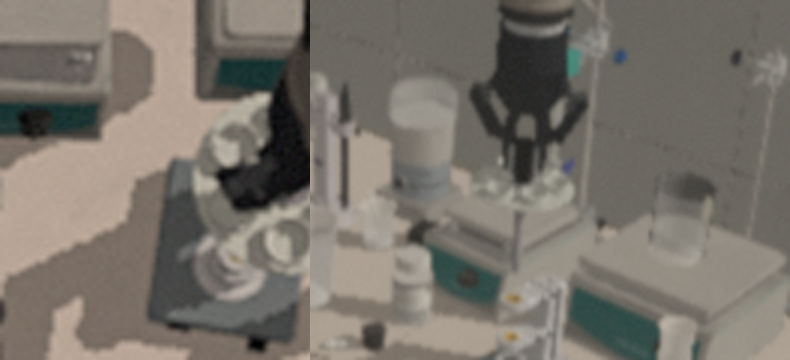

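The carousel hangs straight and gripped: the opening of 19.1 mm matches the handle and the load is about 3 N. In scene the spindle is at about u=294, above the bearing at about 292.4. I'll measure that offset numerically.

```bash
python3 - <<'E'
from h import *
S=np.load("scene1.npz");p=S['p'].astype(float)
g=p.mean(2)
for v in range(176,200,2): print(v,g[v,284:306].astype(int))
s=st()
x=s["tcp_pos"]; o=x[2]-.054-.042
print("pred top/bottom of spindle",proj("scene",[[x[0],x[1],o],[x[0],x[1],o-.09],[x[0],x[1],o-.105]]), "bore",proj("scene",[.52,-.2045,.135]))
for dx,dy in((.003,0),(0,.003)): print(proj("scene",[[x[0]+dx,x[1]+dy,o-.09]]))
E
```

```text
176 [141 140 141 141 140 139 140 138 132 108  97 106 121 136 143 141 141 141
 140 140 140 140]
178 [141 140 141 140 140 139 140 140 132 104  99 116 134 139 141 140 140 141
 138 137 139 140]
180 [132 136 138 138 140 140 139 141 133 109 107 128 138 141 141 139 139 141
 139 139 142 146]
182 [108 112 117 123 130 135 137 138 132 109 112 129 137 139 140 141 142 143
 144 142 135 125]
184 [ 87  94  99 102 107 109 112 117 113 104 116 134 142 144 144 143 140 131
 123 115 116 122]
186 [ 97  91  87  83  86  99 109 109 103 104 120 137 140 135 125 116 113 118
 124 129 133 136]
188 [103 103 103 102  98 100 108 109  99 102 121 133 122 119 122 127 134 137
 139 141 142 143]
190 [112 108 106 105 103 106 107 104  97 104 122 131 134 136 138 139 141 142
 144 145 145 146]
192 [116 119 120 115 113 114 114 114 104 107 123 135 141 142 142 144 145 145
 146 145 146 144]
194 [ 99 103 109 114 117 120 121 123 111 109 127 140 144 144 146 146 145 144
 142 143 143 144]
196 [ 70  77  84  89  99 108 119 135 135 134 139 143 144 146 144 145 147 149
 151 150 149 150]
198 [ 65  66  66  70  86 110 132 144 145 145 146 146 145 149 146 144 153 154
 156 155 144 143]
 t13.1 p [ 520.02 -204.36  370.04] F [ 0.33 -0.76 -3.31] T [-0.029  0.028  0.024] op 19.09 q7 -0.9
pred top/bottom of spindle [[295.58027522 168.55795638]
 [293.84652244 191.79462506]
 [293.56673686 195.54445886]] bore [[292.97077874 203.94521477]]
[[294.37135506 191.47866825]]
[[293.14992714 191.49497065]]
```

```bash
python3 - <<'E'
from h import *
b=np.array([.520,-.2045])
env.movel([*b,.340],velocity=.1); env.dwell(.2); st("pre")
pts=[(0,0)]+[(2*np.cos(a),2*np.sin(a)) for a in np.arange(6)*np.pi/3]+[(3.6*np.cos(a),3.6*np.sin(a)) for a in np.arange(12)*np.pi/6]
for i,(dx,dy) in enumerate(pts):
    q=b+np.array([dx,dy])/1000
    s=env.get_state()
    if s["time"]>30: break
    if i: env.movel([*q,.3385],velocity=.06)
    hit=env.movel([*q,.3300],velocity=.03,stop_force=4)
    s=st(f"{i} {dx:.1f} {dy:.1f} {hit}")
    if s["tcp_pos"][2]<.3325: print("IN"); break
E
```

```text
pre t13.7 p [ 520.37 -204.57  340.77] F [ 0.03  0.9  -2.66] T [ 0.035 -0.005 -0.031] op 19.21 q7 -0.91
0 0.0 0.0 True t14.0 p [ 519.73 -204.55  334.1 ] F [ 0.24 -0.93 -2.54] T [-0.169 -0.044 -0.022] op 19.16 q7 -0.91
1 2.0 0.0 True t14.5 p [ 522.45 -204.54  335.94] F [0.61 0.1  4.14] T [ 0.008  0.059 -0.031] op 18.76 q7 -0.91
2 1.0 1.7 True t14.9 p [ 521.18 -202.81  336.03] F [-0.11  0.73  4.4 ] T [ 0.027  0.07  -0.043] op 19.26 q7 -0.91
3 -1.0 1.7 True t15.4 p [ 519.17 -202.81  335.95] F [-0.12 -0.41  5.03] T [0.019 0.039 0.013] op 19.36 q7 -0.91
4 -2.0 0.0 True t15.9 p [ 518.1  -204.54  335.78] F [ 1.21 -0.77  3.48] T [-0.026  0.029 -0.006] op 19.39 q7 -0.91
5 -1.0 -1.7 False t16.6 p [ 518.84 -206.25  329.58] F [ 0.17 -0.29 -3.1 ] T [-0.168 -0.083 -0.059] op 18.68 q7 -0.91
IN
```

```bash
cat >> h.py <<'E'
def lat(n=4):
    T=np.mean([(env.dwell(.03),env.get_state()["torque"])[1] for _ in range(n)],0)
    return np.array([-T[1],T[0]])/.18
def descend(xy,z,z1,dz=.004,gain=.3e-3,stop=6,v=.03):
    while z>z1+1e-6:
        z=max(z-dz,z1); hit=env.movel([*xy,z],velocity=v,stop_force=stop)
        s=env.get_state(); f=lat(); print("z%.4f hit %s xy %s f %s F %s t%.1f"%(s["tcp_pos"][2],hit,(xy*1000).round(2),f.round(2),s["force"].round(1),s["time"]))
        if hit and s["tcp_pos"][2]>z+.0012: z=s["tcp_pos"][2]; 
        if hit: break
        xy=xy+np.clip(gain*f,-.0004,.0004)
    return xy,z,hit
E
python3 - <<'E'
from h import *
print(descend(np.array([.519,-.2062]),.330,.2865,dz=.0073))
E
```

```text
z0.3224 hit False xy [ 519.  -206.2] f [ 0.65 -0.75] F [ 0.7 -0.9 -3.6] t16.9
z0.3151 hit False xy [ 519.2  -206.42] f [ 0.52 -0.83] F [-0.3 -0.5 -3.5] t17.5
z0.3077 hit False xy [ 519.35 -206.67] f [ 0.39 -0.44] F [-0.2 -1.  -2.9] t18.0
z0.3005 hit False xy [ 519.47 -206.81] f [ 0.32 -0.5 ] F [ 0.4 -0.4 -2. ] t18.5
z0.2932 hit False xy [ 519.56 -206.96] f [ 0.06 -0.18] F [-0.  -0.3 -3.3] t19.0
z0.2862 hit False xy [ 519.58 -207.01] f [0.08 0.03] F [-0.4 -0.2 -2.9] t19.6
(array([ 0.51960474, -0.206998  ]), 0.2865, False)
```

```bash
python3 - <<'E'
from h import *
print(descend(np.array([.5196,-.2070]),.2865,.2490,dz=.0063,stop=5))
E
```

```text
z0.2799 hit False xy [ 519.6 -207. ] f [ 0.17 -0.11] F [-0.4 -0.6 -2.6] t20.1
z0.2736 hit False xy [ 519.65 -207.03] f [ 0.26 -0.45] F [-0.7  0.9 -4. ] t20.5
z0.2673 hit False xy [ 519.73 -207.17] f [ 0.24 -0.1 ] F [-0.   0.3 -3.6] t21.0
z0.2610 hit False xy [ 519.8 -207.2] f [ 0.13 -0.16] F [ 1.1  0.7 -3.4] t21.5
z0.2547 hit False xy [ 519.84 -207.25] f [ 0.09 -0.04] F [-0.5 -0.1 -3.2] t22.0
z0.2487 hit False xy [ 519.87 -207.26] f [0.02 0.09] F [-0.6 -0.4 -2.7] t22.5
(array([ 0.51987106, -0.2072306 ]), 0.249, False)
```

```bash
python3 - <<'E'
from h import *
xy=np.array([.51988,-.20722])
hit=env.movel([*xy,.2400],velocity=.015,stop_force=5)
env.dwell(.2); st(f"hit {hit}"); print(lat())
s=st()
from scipy.spatial.transform import Rotation as R
w,x,y,z=s["orientation"]; print("yaw",2*np.degrees(np.arctan2(y,x)),s["qpos"].round(3))
E
```

```text
hit True t23.3 p [ 519.5  -207.07  242.46] F [0.38 0.26 1.39] T [-0.126 -0.076  0.003] op 19.13 q7 -0.96
[ 0.32671929 -0.50787126]
 t23.4 p [ 519.35 -207.    242.31] F [-0.13 -0.24  2.58] T [-0.084 -0.046  0.022] op 19.25 q7 -0.96
yaw 29.988043815966126 [ 0.609  0.394 -0.427  1.868  0.199  0.931 -0.958]
```

```bash
python3 - <<'E'
from h import *
q=env.get_state()["qpos"].copy()
for i in range(31):
    q[6]+=np.deg2rad(3); env.goto_joints(q)
    S=[]
    for _ in range(4): S.append(env.get_state()); env.dwell(.02)
    F=np.mean([s["force"] for s in S],0); T=np.mean([s["torque"] for s in S],0)
    print(i,"F",F.round(2),"T",T.round(3),"z%.2f"%(S[-1]["tcp_pos"][2]*1e3),"t%.1f"%S[-1]["time"])
    if F[2]<-.5: print("DROP"); break
    if abs(T[2])>.07 or np.hypot(*F[:2])>6 or F[2]>8: print("abort"); break
E
```

```text
0 F [ 0.33 -0.46  2.55] T [-0.1   -0.073  0.016] z242.35 t23.7
1 F [ 0.17 -0.22  2.31] T [-0.154 -0.087 -0.031] z242.31 t24.0
2 F [ 0.46 -0.8   2.37] T [-0.161 -0.116  0.008] z242.36 t24.4
3 F [ 0.28 -1.11  2.44] T [-0.183 -0.14   0.002] z242.34 t24.7
4 F [ 0.66 -0.75  2.3 ] T [-0.166 -0.151 -0.016] z242.35 t25.0
5 F [-0.06 -0.62  2.69] T [-0.16  -0.174 -0.007] z242.34 t25.3
6 F [ 0.18 -0.96  2.46] T [-0.194 -0.195  0.007] z242.34 t25.6
7 F [ 0.46 -1.18  2.88] T [-0.166 -0.199 -0.016] z242.33 t25.9
8 F [ 0.81 -0.89  2.24] T [-0.213 -0.24  -0.009] z242.33 t26.3
9 F [ 0.5  -1.13  2.89] T [-0.175 -0.26   0.002] z242.34 t26.6
10 F [ 0.63 -1.09  2.89] T [-0.206 -0.301  0.009] z242.32 t26.9
11 F [ 0.8  -0.38  2.  ] T [-0.237 -0.365 -0.023] z242.33 t27.2
12 F [ 1.1 -0.9  2.4] T [-0.291 -0.428 -0.006] z242.35 t27.5
13 F [ 1.74 -1.23  1.99] T [-0.337 -0.592 -0.043] z242.36 t27.8
14 F [ 1.87 -1.47  1.78] T [-0.414 -0.655 -0.023] z242.39 t28.2
15 F [ 2.86 -0.74  0.22] T [-0.304 -0.833  0.013] z242.12 t28.5
16 F [ 3.46  0.14 -1.33] T [-0.261 -0.971 -0.019] z242.09 t28.8
DROP
```

The vertical force dropped, but lateral load built up as well, which is axis runout in the grip. I'll re-centre by feel before trusting the drop.

```bash
python3 - <<'E'
from h import *
s=st(); xy=s["tcp_pos"][:2].copy(); z=s["tcp_pos"][2]
for i in range(6):
    f=lat(); xy=xy+np.clip(.25e-3*f,-.0005,.0005); env.movel([*xy,z],velocity=.02)
    s=st(f"xy {(xy*1000).round(2)} f {f.round(2)}")
E
```

```text
t28.8 p [ 519.35 -206.76  242.06] F [ 3.38 -0.55 -2.05] T [-0.263 -1.001 -0.022] op 18.86 q7 -0.07
xy [ 519.85 -207.07] f [ 5.72 -1.22] t29.2 p [ 519.67 -207.08  241.97] F [ 2.33 -0.14 -0.6 ] T [-0.247 -0.705  0.007] op 19.03 q7 -0.07
xy [ 520.35 -207.32] f [ 3.86 -1.02] t29.6 p [ 520.1  -207.32  241.97] F [ 0.41 -0.55 -1.02] T [-0.162 -0.398  0.027] op 19.28 q7 -0.07
xy [ 520.85 -207.47] f [ 2.21 -0.58] t30.0 p [ 520.68 -207.39  241.94] F [ 0.15 -0.01 -0.19] T [ 0.003 -0.313  0.015] op 19.29 q7 -0.07
xy [ 521.24 -207.52] f [ 1.59 -0.19] t30.3 p [ 521.11 -207.37  241.93] F [-0.57 -0.24 -1.12] T [ 0.13  -0.194  0.025] op 18.89 q7 -0.07
xy [ 521.46 -207.38] f [0.87 0.57] t30.7 p [ 521.35 -207.3   241.96] F [-0.45  1.45 -1.4 ] T [ 0.095 -0.108 -0.003] op 19.05 q7 -0.07
xy [ 521.55 -207.26] f [0.35 0.45] t31.1 p [ 521.45 -207.29  241.99] F [-0.16  0.34 -1.74] T [ 0.068 -0.06   0.009] op 19.28 q7 -0.07
```

```bash
python3 - <<'E'
from h import *
xy=np.array([.52155,-.20726])
xy,z,h=descend(xy,.2419,.2369,dz=.0025,stop=4,v=.015)
print(xy,z,h); st()
E
```

```text
z0.2393 hit False xy [ 521.55 -207.26] f [-0.02  1.62] F [-1.7  1.   0.3] t31.4
z0.2374 hit True xy [ 521.54 -206.86] f [ 1.29 -0.33] F [0.5 0.  0.6] t31.8
[ 0.52154269 -0.20686   ] 0.2369 True
 t31.9 p [ 521.43 -206.62  237.5 ] F [ 0.82 -0.14  1.74] T [-0.105 -0.259  0.081] op 19.08 q7 -0.07
```

```bash
python3 - <<'E'
from h import *
s=st(); q=s["qpos"].copy(); q[6]+=np.deg2rad(3); env.goto_joints(q); s=st("turned")
xy=s["tcp_pos"][:2].copy();z=s["tcp_pos"][2]
for i in range(3):
    f=lat(); xy=xy+np.clip(.2e-3*f,-.0004,.0004); env.movel([*xy,z],velocity=.02); st(f"f {f.round(2)}")
print(descend(xy,z,z-.004,dz=.002,stop=4.5,v=.012,gain=.2e-3)); st()
p,_=camera("scene"); cv2.imwrite("pics/in.png",cv2.resize(p[130:250,225:345],(600,600),interpolation=cv2.INTER_CUBIC))
E
```

```text
t31.9 p [ 521.43 -206.62  237.5 ] F [ 0.82 -0.14  1.74] T [-0.105 -0.259  0.081] op 19.08 q7 -0.07
turned t32.2 p [ 521.31 -206.72  237.21] F [ 1.46 -0.4  -2.1 ] T [-0.081 -0.296  0.03 ] op 19.39 q7 -0.02
f [ 1.47 -0.19] t32.5 p [ 521.52 -206.73  237.11] F [ 0.29 -0.05 -2.23] T [ 0.019 -0.202 -0.033] op 19.26 q7 -0.02
f [ 1.33 -0.2 ] t32.9 p [ 521.69 -206.76  237.1 ] F [-0.36  0.12 -2.73] T [ 0.039 -0.106 -0.028] op 18.96 q7 -0.02
f [0.32 0.03] t33.3 p [ 521.77 -206.76  237.14] F [-0.78  0.18 -2.94] T [ 0.031  0.025 -0.035] op 18.81 q7 -0.02
z0.2352 hit False xy [ 521.94 -206.79] f [-1.    0.95] F [-1.2  2.1 -1.1] t33.6
z0.2331 hit False xy [ 521.74 -206.6 ] f [-0.45  0.91] F [-1.1  0.7 -0.9] t34.1
(array([ 0.52164805, -0.20641768]), np.float64(0.23321456104291416), False)
 t34.2 p [ 521.78 -206.59  233.12] F [-1.07  0.83 -1.88] T [0.181 0.083 0.055] op 19.09 q7 -0.02
```

View pics/in.png

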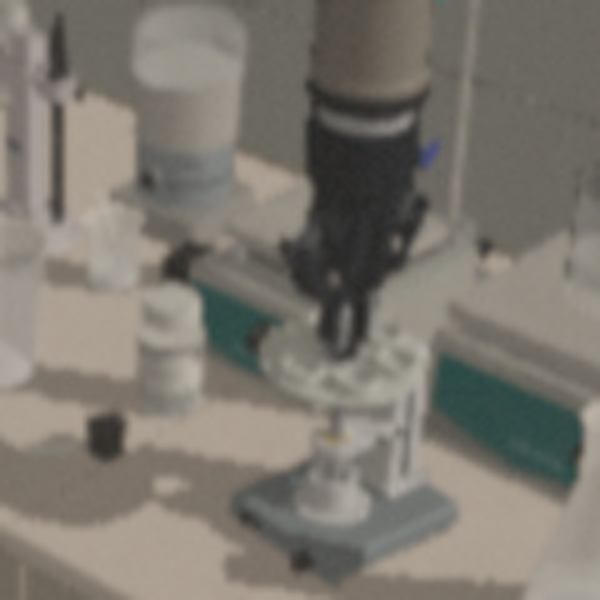

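It dropped in: Fz went back to the bare weight, it travels freely well below the out-of-line limit, and the picture shows the plate just above the upper arm. Now I'll lower it home.

```bash
python3 - <<'E'
from h import *
print(descend(np.array([.52168,-.2065]),.2332,.2282,dz=.0013,stop=5,v=.01,gain=.2e-3)); st()
E
```

```text
z0.2319 hit False xy [ 521.68 -206.5 ] f [-0.08  0.61] F [-1.3  0.3 -0.4] t34.5
z0.2314 hit True xy [ 521.66 -206.38] f [-0.97  0.2 ] F [-0.7  0.6  5.3] t34.9
(array([ 0.52166425, -0.20637828]), 0.2306, True)
 t35.0 p [ 521.79 -206.49  231.43] F [-1.09  0.4   5.65] T [0.058 0.184 0.054] op 19.27 q7 -0.02
```

```bash
python3 - <<'E'
from h import *
env.grip(.06); s=st("open")
p=s["tcp_pos"]; env.movel([p[0],p[1],.33],velocity=.12); 
env.reach([.50,.02,.36],yq(90)); st("away")
for n in("top","scene"):
    P,d=camera(n); np.savez(n+"2.npz",p=P,d=d); W=cloud(n,d); Z=W[...,2]; r=np.hypot(W[...,0]-.521,W[...,1]+.2065)
    m=(r<.053)&(r>.045)&(Z>.13); print(n,"plate z med",np.nanmedian(Z[m]),m.sum(), "low quart",np.nanpercentile(Z[m],[10,30,50]))
    q=W[m&(abs(Z-np.nanpercentile(Z[m],30))<.003)]; A=np.c_[q[:,:2],np.ones(len(q))]; print("plane",np.linalg.lstsq(A,q[:,2],rcond=None)[0])
    m=(r<.012)&(Z>.17); print("cap",m.sum(),np.nanmean(W[m],0),np.nanmax(Z[m]))
    m=(r<.075)&(Z>.138)&(Z<.16); q=W[m]; print("ext",q.min(0),q.max(0))
    if n=="scene": cv2.imwrite("pics/home.png",cv2.resize(P[150:270,195:345],(750,600),interpolation=cv2.INTER_CUBIC))
E
```

```text
open t35.5 p [ 521.07 -206.21  230.32] F [ 0.32 -1.04 -0.05] T [ 0.013  0.051 -0.045] op 60.02 q7 -0.02
away t37.4 p [500.25  18.06 359.51] F [-0.62  0.21  0.67] T [-0.068  0.001 -0.012] op 59.71 q7 -0.27
top plate z med 0.14598205498854155 310 low quart [0.14262406 0.14456645 0.14598205]
plane [-0.00380315  0.00268759  0.14742573]
cap 67 [ 0.51901791 -0.20538289  0.19580617] 0.20470194358548002
ext [ 0.46327838 -0.26292818  0.13868576] [ 0.59243857 -0.14893483  0.15986676]
scene plate z med 0.1462152401179958 104 low quart [0.14129397 0.14362268 0.14621524]
plane [-0.00673037  0.00595021  0.14844764]
cap 38 [ 0.51646332 -0.20870484  0.18820879] 0.20059772632825912
ext [ 0.45823442 -0.26513359  0.13828389] [ 0.58574187 -0.15105004  0.15930768]
```

View pics/home.png

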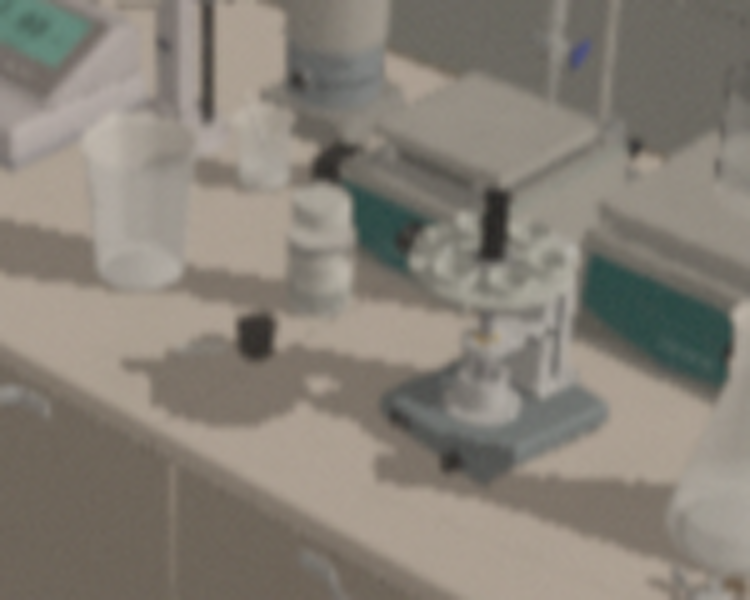

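```bash
python3 - <<'E'
from h import *
for n in("top","scene"):
    R=[]
    for k,c in((0,(.512,.127)),(2,(.5205,-.206))):
        W=cloud(n,np.load(f"{n}{k}.npz")['d']); Z=W[...,2]; r=np.hypot(W[...,0]-c[0],W[...,1]-c[1])
        z0=.114 if k==0 else .135; m=(r<.056)&(r>.015)&(abs(Z-z0-.012)<.014); cp=(r<.011)&(Z>z0+.058)
        R.append(np.r_[np.percentile(Z[m],[30,50,70]),np.median(Z[cp])])
    print(n,R[0].round(4),R[1].round(4),"diff",(R[1]-R[0]).round(4))
E
```

```text
top [0.1223 0.1239 0.1257 0.1781] [0.1442 0.1456 0.1474 0.2003] diff [0.0219 0.0217 0.0217 0.0222]
scene [0.1219 0.1243 0.1271 0.1759] [0.144  0.146  0.1489 0.1975] diff [0.0221 0.0217 0.0218 0.0217]
```

The height change suggests it is home to about 0.8 mm. I'll check by touching the cap gently with closed fingers; if it is home, the fingertips should stop at 0.201.

```bash
python3 - <<'E'
from h import *
print(env.nose_length)
env.grip(0.0,20); xy=[.5210,-.2062]
env.movel([.5,.02,.36]); env.reach([*xy,.33],yq(90)); env.movel([*xy,.283],velocity=.08)
h=env.movel([*xy,.268],velocity=.015,stop_force=7); s=st(f"touch {h}"); print("cap z",s["tcp_pos"][2]-env.nose_length)
env.movel([*xy,.34],velocity=.12); env.reach([.50,.02,.36],yq(90)); st("away")
for n in("top","scene"):
    P,d=camera(n);W=cloud(n,d); Z=W[...,2]; r=np.hypot(W[...,0]-.5205,W[...,1]+.206); m=(r<.056)&(r>.015)&(abs(Z-.147)<.014); print(n,np.percentile(Z[m],[30,50,70]).round(4),np.median(Z[(r<.011)&(Z>.193)]))
E
```

```text
0.0726
touch True t40.6 p [ 521.04 -206.21  273.69] F [-0.36  0.54  4.58] T [0.076 0.22  0.032] op -0.15 q7 0.1
cap z 0.20109397486658853
away t42.3 p [500.2   18.21 359.47] F [ 0.59 -0.77 -0.5 ] T [-0.001 -0.047 -0.019] op 0.22 q7 -0.27
top [0.1441 0.1456 0.1477] 0.1998611070871602
scene [0.1439 0.1463 0.149 ] 0.19876669103395617
```

The cap touched at 0.2011 against the required 0.201, so the carousel is fully home. The robot is clear, so I'll hand in.

```bash
python3 -c "
from h import *
job.job_done(); print('done')"
```

```text
the job is handed in; nothing more can be done
done
```

The carousel is back in the sample changer, fully home and released, and I handed the job in at about 42 s of the 64 s allowed. `job_done` gives no verdict, so this rests on my own checks.

**What I did**
- **Lift:** I gripped the carousel by its handle and lifted it out of the beaker. My first grip had caught the edge of the cap (opening 20.6–21 mm instead of 19), so I regripped 2.5 mm lower before lifting.
- **Threading:** I found the upper bore by gentle probing; it was about 3 mm from the camera estimate. I then lowered the spindle through both bearings, correcting sideways by feel.
- **Drive:** I pressed on the coupling with about 5 N and turned in 3° steps, about 54° in all, until it dropped in. Then I lowered it until the collar touched.

**Last checks**
- **Height:** touching the cap with closed fingers found it at 0.2011 m, against 0.201 m when home.
- **Cameras:** the depth images put the carousel 0.7–1.2 mm higher than that. I trusted the touch; both are within the 2 mm limit.
- **Beaker and bystanders:** in the last picture the beaker, salt vial and stopper stood undisturbed. I did not measure their positions or those of the other bystanders.

**What went less smoothly**
- **First drop signal:** it was unclear, because up to about 3.5 N of side load had built up while turning. I re-centred and turned 3° more, and it then dropped in cleanly.
- **Drive twist:** there is no reading for it. The turning moment stayed within about 0.08 N m, below the 0.10 N m the drive holds.

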